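# Turn the drained spotting tile wells-up

### The job

The washed porcelain spotting tile was left wells-down on the draining stand. Tip it up by its overhanging front edge until it stands on edge against the backboard and let go of it; then take it by its top edge, turn it about and lower it onto the deck again beside the dish, so that it lies flat with the wells up, square to the backboard and its back edge up against it. Porcelain chips: never let it drop or bang on the stand, and leave the other things where they are.

Things in the scene. Friction and masses are not known exactly. Their poses are not given: they have to be found in the camera images.
- spot_tile: white porcelain spotting tile, a slab 120 (own x) by 150 (own y) by 16 mm (own z), 0.4 to 0.65 kg. Origin in the middle of the slab; z points out of the face with the twelve round wells (3 rows of 4, 25 mm across, 8 mm deep); the other face is plain. Starts wells-down on the stand's deck, x front to back, back edge within 8 mm of the backboard, front edge overhanging the deck by about 40 mm
- drain_stand: draining stand, fixed: stainless wire deck 320 mm wide, its top 70 mm above the bench, open in front (nothing before it), a steel backboard behind. Origin on the bench under the foot of the backboard's front face, mid-width; x points from the open front through the backboard, y along it, z up. The deck's front edge is at x = -82 mm; a drip tray 18 mm high stands under it
- deck_back (a point): foot of the backboard's front face at deck level, 70 mm above the bench, mid-width; axes as the stand's. The deck's 6 mm wires run front to back from here, 28 mm apart
- dish: small white evaporating dish, 68 mm across, 30 mm high, standing upright on the same deck beside the tile at the -y end, to be left alone. Origin under its middle
- funnel: red plastic funnel standing mouth down on the bench behind the backboard, 112 mm across, 135 mm high, to be left alone. Origin under its middle
- beaker: glass beaker on the bench behind the backboard, 70 mm across, 92 mm high, to be left alone. Origin under its middle
- cup: pink plastic cup on the bench, 74 mm across, 70 mm high, to be left alone. Origin under its middle
- wash_bottle: white wash bottle with a red spout on the bench, 70 mm across, 182 mm high, to be left alone. Origin under its middle
- reagent_jar: amber glass jar with a black cap on the bench, 68 mm across, 115 mm high, to be left alone. Origin under its middle
- board_top (a point): top edge of the backboard's front face, mid-width, 57 mm above the deck: the board is 4 mm thick and leans back by 8 degrees (its top is farther in +x). The tile left standing against it leans about 10 degrees, steadily, and its top edge is about 60 mm above this point
- spatula: slim steel laboratory spatula lying flat on the bench, 185 mm long, 14 mm wide, 5 mm high, to be left alone. Origin under its middle
There are look-alikes about, which are no part of the job. Leave any brown or red look-alike of the spot_tile alone.

How it is judged (in metres and radians):
On the way:
1. the tile stands on edge on the deck against the backboard, let go (angle between spot_tile's own z axis and vertical between 1.1 and 1.75 rad and x of spot_tile in the frame of drain_stand above -0.035 m and z of spot_tile in the frame of drain_stand below 0.137 m and contact force between spot_tile and drain_stand above 1 N and contact force between each of the arm, the fingers and spot_tile below 0.1 N), for 0.3 s.
At the end, for the whole second after the job is handed in: The tile lies wells up and flat on the deck (within 0.06 rad and 4 mm), square to the backboard within 0.1 rad, its back edge within about 14 mm of it, its middle between 30 mm to the -y side and 95 mm to the +y side of the stand's middle, at rest (angle between spot_tile's own z axis and vertical below 0.06 rad and z of spot_tile in the frame of drain_stand between 0.074 and 0.082 m and x of spot_tile in the frame of drain_stand between -0.074 and -0.052 m and y of spot_tile in the frame of drain_stand between -0.03 and 0.095 m and angle between the x axis of spot_tile and the x axis of drain_stand, either way round below 0.1 rad and linear speed of spot_tile below 0.01 m/s and angular speed of spot_tile below 0.1 rad/s); the robot touches nothing.
It fails at once if the tile falls off the stand (height (world z) of spot_tile below 0.06 m).
It fails at once if the tile bangs on the stand (more than 60 N) (contact force between spot_tile and drain_stand above 60 N).
It fails at once if the tile is dropped or flung (turns faster than 5 rad/s) (angular speed of spot_tile above 5 rad/s).
It fails at once if one of the other things is shifted by more than 25 mm (distance of any of dish, funnel, beaker, cup, wash_bottle, reagent_jar, spatula from where it was at the start of the episode above 0.025 m).
It also fails if it takes over 72 s, if anything falls off the work surface, if the arm or the gripper's body presses on something with over 40 N, if the wrist force passes 120 N, or if a joint passes its speed limit or range.

### The arm

A 6-joint arm with a two-finger parallel gripper is mounted at the origin on the work surface. World frame = base frame: x ahead of the robot, y to its left, z up, the work surface at z = 0. Lengths are in mm, angles in degrees, forces in N, time in s.
With the tool pointing down it reaches from about 300 to 850 mm from the base axis. Payload 4.2 kg.
Tool frame: the origin (TCP) lies at the very end of the fingers, on their centre line; the grasp point (between the pads) lies 19 mm behind it; z points along the fingers, y is the line along which they close (so a half turn about z gives the same grasp; the last joint's range is limited). The gripper opens to 91 mm and grips with 3 to 60 N. Pads are 32 mm wide; open, the fingers measure 118 mm over their backs; the gripper's body (76 mm by 178 mm) begins 60 mm behind the grasp point.
Start: joints at [-67.036, 18.312, 89.639, -0, 72.044, -1.146], TCP at [234.887, -524.854, 213.976] pointing down, gripper open.
Joint ranges: [-177.97, 177.97], [-48.28, 115.42], [12.27, 149.76], [-77.06, 257.06], [2.81, 150.46], [-146.56, 146.56]. Speed limits (degrees/s): [147.25, 147.25, 180, 180, 180, 180].

### API

Orientations are given as [roll, pitch, yaw] about the fixed x, y, z axes, in that order (R = Rz(yaw) Ry(pitch) Rx(roll)).
In Python, from workcell import * gives the robot as it stands.
- The arm moves only by the tool move_arm, never from a script. Its argument "motion" is a list of rows, each a list of 3 entries, a list of its own where there are three numbers: the finger opening in mm, from 0 to 91.2, then the shift along the world's x, y, z in units of 25 mm (1.0 is 25 mm), then the turn, a rotation vector about the world's x, y, z in units of 4 degrees (1.0 is 4 degrees). In form: [[grip, [x, y, z], [ax, ay, az]], ...]. A call has 1 to 20 rows; each row shifts and turns the commanded pose from where the row before left it; what a row does not reach is not made up. A row lasts 1/12 s, in which the tool goes at most 41.7 mm and 7.16 degrees, less where a joint would pass 70% of its speed; a pose out of reach is approached as far as the arm can. A call with a number of a shift or a turn outside -1 to 1 is refused whole. A call with a gripper value outside its range is refused whole. The fingers move at their own pace and stop on an object; "grip_force" is the grip in N (left out, the last holds). Time passes only in rows, so rows that do not move let the fingers close. It gives the time, the measured TCP pose, the force, the opening and the grip force at its end, in the units of the state.
- state(): the state, without advancing time (a new reading comes with each control period).
- grab_frame(name): name is "side" or "top"; returns the picture (400x640x3 uint8, blue, green, red); there is no depth.
- camera_info(name): a dict with "fx", "fy", "cx", "cy" (pixels), "rvec" (rotation vector, rad) and "tvec" (3), from world to camera coordinates, as OpenCV has them. Camera axes: x right, y down, z forward; pixel columns grow to the right and rows downward; lengths in mm; the calibration is good to about 2 mm. A picture is of the moment at which its call begins. camera_info takes no time and is no camera call.
- job_done(): hands the job in; it is judged then, once.
The state is a dict: "time_s": time; "qpos": joint angles; "qvel": joint speeds; "effort": joint torques, N m; "ee_pos": TCP position; "ee_rot": TCP orientation; "force": force on the tool from outside, world axes, zero at the start; "torque": the same for the moment, N m; "gripper_width": finger opening in mm; "gripper_force": force on a finger pad.
Only numpy, scipy, OpenCV 4.12 (cv2) and the standard library are available. Lean on these libraries where they do the work, as an engineer would, in place of code of your own. Each camera call takes 0.05 s, during which the arm holds its last target. There are 200 camera calls.

## Working session

There is one attempt and no reset: what is moved stays moved. The work goes in short steps, Python scripts to look and compute and a tool call to move; the robot and the scene stay as the last step left them, time stands still between calls to the robot, and variables do not carry over. Pictures are saved under pics/ and viewed, at most 10 in all, crops included, and the job is handed in when it is done.

Besides the shell and the picture viewer there is one more tool, called after "Request:" as name([rows], argument=value, ...), one row to a line, values as JSON. move_arm: Moves the arm, as the interface text tells. Shifts and turns lie within -1 to 1; 1 stands for 25 mm of shift or 4 degrees of turn. Its arguments: {"type":"object","properties":{"motion":{"type":"array","items":{"type":"array"}},"grip_force":{"type":"number"}},"required":["motion"]}

```bash
mkdir -p pics; cat > h.py <<'E'
from workcell import *
import numpy as np, cv2
def cam(n):
    c=camera_info(n); R=cv2.Rodrigues(np.array(c["rvec"],float))[0]; t=np.array(c["tvec"],float).ravel()
    return c,R,t
def ray(n,u,v):
    c,R,t=cam(n); d=R.T@np.array([(u-c["cx"])/c["fx"],(v-c["cy"])/c["fy"],1]); return -R.T@t,d/np.linalg.norm(d)
def onz(n,u,v,z):
    o,d=ray(n,u,v); return o+d*(z-o[2])/d[2]
def proj(n,P):
    c,R,t=cam(n); q=R@np.array(P,float)+t; return q[0]/q[2]*c["fx"]+c["cx"],q[1]/q[2]*c["fy"]+c["cy"]
E
python3 - <<'E'
from h import *
for n in("top","side"):
    cv2.imwrite(f"pics/{n}0.png",grab_frame(n)); c,R,t=cam(n); print(n,c["fx"],(-R.T@t).round(),R[2].round(2))
print(state())
E
```

```text
top 382.6546864948576 [ 400.    9. 1297.] [ 0.11  0.01 -0.99]
side 469.4935861667069 [ -383. -1078.   921.] [ 0.55  0.67 -0.49]
{'time_s': 0.1, 'qpos': array([-6.70357392e+01,  1.83481075e+01,  8.96979223e+01, -9.42365055e-04,
        7.20447006e+01, -1.14606585e+00]), 'qvel': array([-0.01531509, -0.11125439, -0.11000934,  0.00755522,  0.02293295,
        0.07358342]), 'effort': array([ 1.17575155e-04, -4.13331914e+01, -2.32509327e+01,  7.28658331e-02,
        4.21823259e-02, -4.88264209e-05]), 'ee_pos': array([ 234.70600654, -524.43118618,  213.21318366]), 'ee_rot': array([-1.79909270e+02, -9.18896755e-04,  2.41106172e+01]), 'force': array([0.61019144, 0.99354467, 0.27254843]), 'torque': array([ 0.03265337, -0.00903211,  0.01830606]), 'gripper_force': 0.0, 'gripper_width': 91.40289609597822}
```

View pics/top0.png

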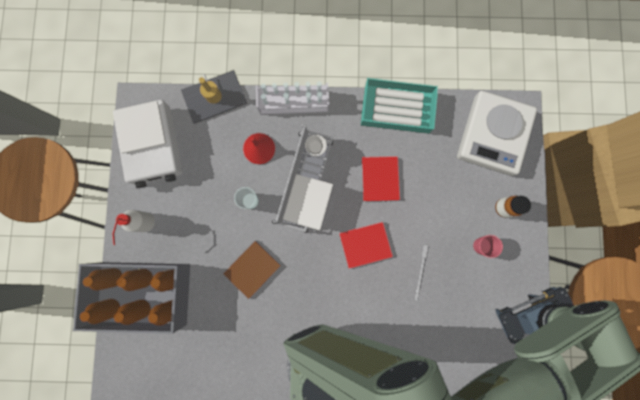

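View pics/side0.png

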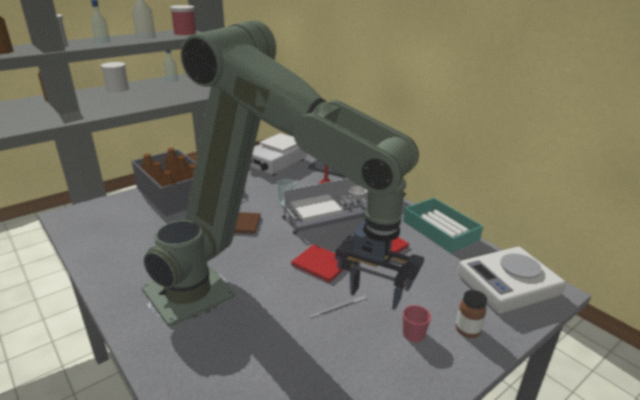

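The top view shows the stand with its backboard from about (303,133) to (278,222) and its open front facing right (world -y). The spot_tile candidates are white (314,203), red (380,178), red (366,245) and brown (254,270). The white one fits: it lies on the deck, overhangs the front, and the red and brown ones are look-alikes. I'll confirm that in a crop.

```bash
python3 - <<'E'
from h import *
a=grab_frame("top"); b=grab_frame("side")
A=cv2.resize(a[115:245,260:350],None,fx=4.4,fy=4.4,interpolation=cv2.INTER_CUBIC)
B=cv2.resize(b[160:250,265:385],None,fx=3.3,fy=3.3,interpolation=cv2.INTER_CUBIC)
C=np.zeros((A.shape[0],800,3),np.uint8);C[:,:A.shape[1]]=A;C[:B.shape[0],400:400+B.shape[1]]=B[:, :400]
cv2.imwrite("pics/crop0.png",C)
hsv=cv2.cvtColor(a,cv2.COLOR_BGR2HSV)
m=((hsv[...,1]<40)&(hsv[...,2]>195)).astype(np.uint8); m[:, :270]=0;m[:,350:]=0;m[:165]=0;m[240:]=0
cs,_=cv2.findContours(m,cv2.RETR_EXTERNAL,cv2.CHAIN_APPROX_NONE)
for c in cs:
    if cv2.contourArea(c)>30:
        r=cv2.minAreaRect(c); print(cv2.contourArea(c),r); 
        for p in cv2.boxPoints(r): print(p, onz("top",*p,86).round(1))
E
```

```text
965.5 ((314.2169494628906, 203.4905548095703), (22.66448974609375, 46.42786407470703), 15.945395469665527)
[296.94336 222.6981 ] [459.5  90.2  86. ]
[309.69806 178.0566 ] [603.3  53.5  86. ]
[331.49054 184.283  ] [584.7 -16.6  86. ]
[318.73584 228.92451] [441.4  20.8  86. ]
```

View pics/crop0.png

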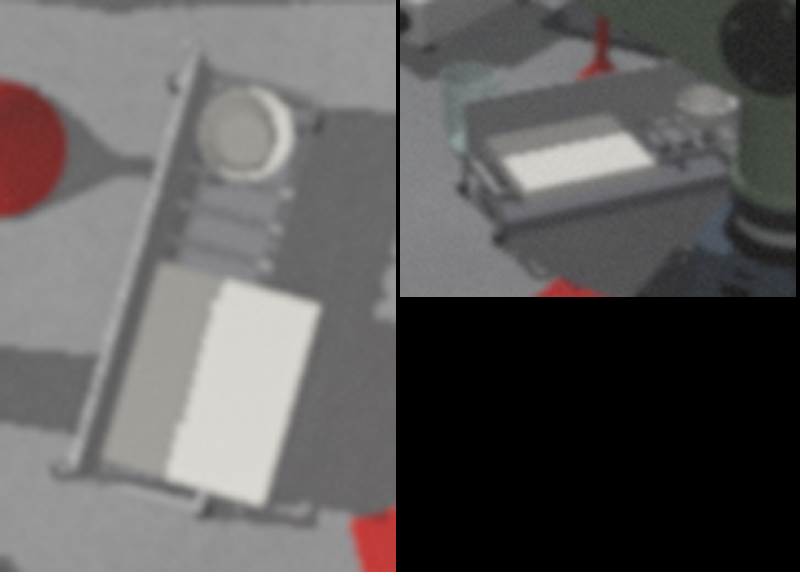

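The crop confirms it: the white slab is on the deck, its rear part in the backboard's shadow. In full top-image pixels its front corners are about (333,184) and (320,230), its back corners about (296,175) and (283,221), with the dish beside it at (314,145). Next I'll refine the poses and check the wrist joints.

```bash
cat > kin.py <<'E'
import numpy as np
from scipy.spatial.transform import Rotation as Ro
# R = Rz(q1)Ry(q2+q3)Rz(q4)Ry(q5)Rz(q6+90)
def wrist(R,q1,q23):
    M=Ro.from_euler('Z',q1,degrees=True)*Ro.from_euler('Y',q23,degrees=True)
    e=(M.inv()*Ro.from_matrix(R)).as_euler('ZYZ',degrees=True)
    out=[]
    for a,b,c in ([e[0],e[1],e[2]],[e[0]+180,-e[1],e[2]+180]):
        c-=90; w=lambda v:(v+180)%360-180
        a=(a+90)%360-90
        out.append((round(a),round(b),round(w(c))))
    return [o for o in out if o[1]>0]
def toolR(yaw,al,s):  # yaw stand deg, al tilt below horizontal, s sign of tool y up
    x=np.array([np.cos(np.radians(yaw)),np.sin(np.radians(yaw)),0]);k=np.array([0,0,1.])
    a=np.radians(al); z=np.cos(a)*x-np.sin(a)*k; y=s*(np.sin(a)*x+np.cos(a)*k)
    return np.column_stack([np.cross(y,z),y,z])
E
python3 - <<'E'
from h import *; from kin import *
F=lambda x,y:(260+x/4.4,115+y/4.4)
pts={"f-":(320,303),"f+":(264,506),"b-":(160,263),"b+":(100,465)}
P={k:onz("top",*F(*v),86) for k,v in pts.items()}
for k in P:print(k,P[k].round(1))
d=P["f-"]-P["f+"]; e=P["b-"]-P["b+"]
for q in(d,e):print("len,yaw",np.linalg.norm(q),np.degrees(np.arctan2(q[1],q[0]))+90)
for q in(P["b-"]-P["f-"],P["b+"]-P["f+"]):print("x len,yaw",np.linalg.norm(q),np.degrees(np.arctan2(q[1],q[0])))
t=[onz("top",*F(*v),127) for v in((205,58),(82,468))]
print("board top",[x.round(1) for x in t],np.degrees(np.arctan2(*(t[0]-t[1])[1::-1]))+90,np.linalg.norm(t[0]-t[1]))
print("dish",onz("top",*F(240,135),100).round(1))
yaw=75.4;xs=np.array([np.cos(np.radians(yaw)),np.sin(np.radians(yaw)),0])
f=(P["f-"]+P["f+"])/2;f[2]=78
for al in(20,30,60,80,100):
  for s in(1,-1):
    R=toolR(yaw,al,s); w=f-R[:,2]*250
    print(al,s,[wrist(R,np.degrees(np.arctan2(w[1],w[0])),q) for q in(95,110,125)])
E
```

```text
f- [586.1 -20.6  86. ]
f+ [438.1  16.7  86. ]
b- [613.   96.6  86. ]
b+ [464.8 135.4  86. ]
len,yaw 152.6459830927374 75.85526754561748
len,yaw 153.1428346671414 75.33431052400876
x len,yaw 120.1893664369668 77.07925137811702
x len,yaw 121.59281842296414 77.29632243965087
board top [array([754.7,  65.9, 127. ]), array([460.3, 143.5, 127. ])] 75.23567591931646 304.50437418724556
dish [706.   40.3 100. ]
20 1 [[(69, 100, -99)], [(67, 94, -113)], [(67, 88, -127)]]
20 -1 [[(69, 100, 81)], [(67, 94, 67)], [(67, 88, 53)]]
30 1 [[(59, 96, -99)], [(58, 88, -112)], [(60, 81, -125)]]
30 -1 [[(59, 96, 81)], [(58, 88, 68)], [(60, 81, 55)]]
60 1 [[(30, 86, -92)], [(32, 73, -100)], [(35, 60, -109)]]
60 -1 [[(30, 86, 88)], [(32, 73, 80)], [(35, 60, 71)]]
80 1 [[(10, 83, -81)], [(11, 69, -84)], [(12, 54, -88)]]
80 -1 [[(10, 83, 99)], [(11, 69, 96)], [(12, 54, 92)]]
100 1 [[(-9, 88, -70)], [(-10, 74, -68)], [(-11, 59, -65)]]
100 -1 [[(-9, 88, 110)], [(-10, 74, 112)], [(-11, 59, 115)]]
```

Request:
move_arm([
  [60,[0.228,0.283,0.119],[0,0,0.982]],
  [60,[0.228,0.283,0.119],[0,0,0.982]],
  [60,[0.228,0.283,0.119],[0,0,0.982]],
  [60,[0.228,0.283,0.119],[0,0,0.982]],
  [60,[0.228,0.283,0.119],[0,0,0.982]],
  [60,[0.228,0.283,0.119],[0,0,0.982]],
  [60,[0.228,0.283,0.119],[0,0,0.982]],
  [60,[0.228,0.283,0.119],[0,0,0.982]],
  [60,[0.228,0.283,0.119],[0,0,0.982]],
  [60,[0.228,0.283,0.119],[0,0,0.982]],
  [60,[0.228,0.283,0.119],[0,0,0.982]],
  [60,[0.228,0.283,0.119],[0,0,0.982]],
  [60,[0.228,0.283,0.119],[0,0,0.982]],
  [60,[0.228,0.283,0.119],[0,0,0.982]],
  [60,[0.228,0.283,0.119],[0,0,0.982]],
  [60,[0.228,0.283,0.119],[0,0,0.982]],
  [60,[0.228,0.283,0.119],[0,0,0.982]],
  [60,[0.228,0.283,0.119],[0,0,0.982]],
], grip_force=40)

```text
time_s: 1.7
ee_pos: [337.6, -397.0, 267.5]
ee_rot: [-180.0, -0.0, 95.0]
force: [-0.5, -0.3, -0.0]
gripper_width: 60.4
gripper_force: 0.0
```

Request:
move_arm([
  [60,[0.228,0.283,0.119],[0,0,0.982]],
  [60,[0.228,0.283,0.119],[0,0,0.982]],
  [60,[0.228,0.283,0.119],[0,0,0.982]],
  [60,[0.228,0.283,0.119],[0,0,0.982]],
  [60,[0.228,0.283,0.119],[0,0,0.982]],
  [60,[0.228,0.283,0.119],[0,0,0.982]],
  [60,[0.228,0.283,0.119],[0,0,0.982]],
  [60,[0.228,0.283,0.119],[0,0,0.982]],
  [60,[0.228,0.283,0.119],[0,0,0.982]],
  [60,[0.228,0.283,0.119],[0,0,0.982]],
  [60,[0.228,0.283,0.119],[0,0,0.982]],
  [60,[0.228,0.283,0.119],[0,0,0.982]],
  [60,[0.228,0.283,0.119],[0,0,0.982]],
  [60,[0.228,0.283,0.119],[0,0,0.982]],
  [60,[0.228,0.283,0.119],[0,0,0.982]],
  [60,[0.228,0.283,0.119],[0,0,0.982]],
  [60,[0.228,0.283,0.119],[0,0,0.982]],
  [60,[0.228,0.283,0.119],[0,0,0.982]],
])

```text
time_s: 3.2
ee_pos: [440.2, -269.7, 321.0]
ee_rot: [180.0, -0.0, 165.7]
force: [-0.9, 1.2, 0.4]
gripper_width: 59.8
gripper_force: 0.0
```

Request:
move_arm([
  [60,[0.067,0.267,-0.156],[0.807,-0.21,0]],
  [60,[0.067,0.267,-0.156],[0.807,-0.21,0]],
  [60,[0.067,0.267,-0.156],[0.807,-0.21,0]],
  [60,[0.067,0.267,-0.156],[0.807,-0.21,0]],
  [60,[0.067,0.267,-0.156],[0.807,-0.21,0]],
  [60,[0.067,0.267,-0.156],[0.807,-0.21,0]],
  [60,[0.067,0.267,-0.156],[0.807,-0.21,0]],
  [60,[0.067,0.267,-0.156],[0.807,-0.21,0]],
  [60,[0.067,0.267,-0.156],[0.807,-0.21,0]],
  [60,[0.067,0.267,-0.156],[0.807,-0.21,0]],
  [60,[0.067,0.267,-0.156],[0.807,-0.21,0]],
  [60,[0.067,0.267,-0.156],[0.807,-0.21,0]],
  [60,[0.067,0.267,-0.156],[0.807,-0.21,0]],
  [60,[0.067,0.267,-0.156],[0.807,-0.21,0]],
  [60,[0.067,0.267,-0.156],[0.807,-0.21,0]],
  [60,[0.067,0.267,-0.156],[0.807,-0.21,0]],
  [60,[0.067,0.267,-0.156],[0.807,-0.21,0]],
  [60,[0.067,0.267,-0.156],[0.807,-0.21,0]],
  [60,[0,0,0],[0,0,0]],
  [60,[0,0,0],[0,0,0]],
])

```text
time_s: 4.87
ee_pos: [470.1, -150.2, 250.2]
ee_rot: [120.0, -0.0, 165.5]
force: [0.2, 0.3, -0.2]
gripper_width: 59.8
gripper_force: 0.0
```

```bash
cat > st.py <<'E'
from h import *; from kin import *
YAW=75.4
xs=np.array([np.cos(np.radians(YAW)),np.sin(np.radians(YAW)),0]);ys=np.array([-xs[1],xs[0],0])
def show(tgt=None,al=None,s=1):
    """tgt: wanted TCP as (Xs,Ys,z) along stand axes; al wanted tilt. Prints needed move in units."""
    S=state();p=S["ee_pos"];R=Ro.from_euler('xyz',S["ee_rot"],degrees=True)
    z=R.as_matrix()[:,2]
    print("t",round(S["time_s"],2),"sXYZ",np.round([p@xs,p@ys,p[2]],1),"tilt",round(float(np.degrees(np.arctan2(-z[2],z@xs))),1),"q",S["qpos"].round(),"F",S["force"].round(1),"w",round(S["gripper_width"],1),"g",round(S["gripper_force"],1))
    if tgt is not None:
        print(" shift units",((xs*tgt[0]+ys*tgt[1]+np.array([0,0,tgt[2]])-p)/25).round(2))
    if al is not None:
        print(" turn units",((Ro.from_matrix(toolR(YAW,al,s))*R.inv()).as_rotvec(degrees=True)/4).round(2))
E
python3 -c "
from st import *
show((73,-494.3,128),30)"
```

```text
t 4.87 sXYZ [ -26.8 -492.8  250.2] tilt 30.0 q [ -49.   26.   99.   46.   97. -136.] F [ 0.2  0.3 -0.2] w 59.8 g 0.0
 shift units [ 1.07  3.85 -4.89]
 turn units [-0.01 -0.   -0.01]
```

```bash
python3 -c "
from st import *
for X,z,al,s in((73,128,30,1),(160,78,30,1),(160,78,30,-1),(160,78,15,-1),(200,170,60,1),(249,190,100,1),(150,260,90,1),(150,260,90,-1),(240,190,90,-1)):
  R=toolR(YAW,al,s);w=xs*X-ys*494+np.array([0,0,z])-R[:,2]*358
  q1=np.degrees(np.arctan2(w[1],w[0]));print(al,s,w.round(),round(q1),[wrist(R,q1,q) for q in(105,125)])"
```

```text
30 1 [ 418. -354.  307.] -40 [[(53, 103, -116)], [(51, 91, -132)]]
30 1 [ 440. -270.  257.] -31 [[(57, 97, -112)], [(56, 85, -128)]]
30 -1 [ 440. -270.  257.] -31 [[(57, 97, 68)], [(56, 85, 52)]]
15 -1 [ 431. -304.  171.] -35 [[(70, 105, 70)], [(66, 97, 51)]]
60 1 [ 483. -104.  480.] -12 [[(31, 76, -96)], [(36, 59, -107)]]
100 1 [556. 177. 543.] 18 [[(-9, 80, -56)], [(-10, 61, -53)]]
90 1 [516.  21. 618.] 2 [[(0, 75, -73)], [(0, 55, -73)]]
90 -1 [516.  21. 618.] 2 [[(0, 75, 107)], [(0, 55, 107)]]
90 -1 [539. 108. 548.] 11 [[(0, 75, 116)], [(0, 55, 116)]]
```

Request:
move_arm([
  [60,[0.107,0.385,-0.489],[0,0,0]],
  [60,[0.107,0.385,-0.489],[0,0,0]],
  [60,[0.107,0.385,-0.489],[0,0,0]],
  [60,[0.107,0.385,-0.489],[0,0,0]],
  [60,[0.107,0.385,-0.489],[0,0,0]],
  [60,[0.107,0.385,-0.489],[0,0,0]],
  [60,[0.107,0.385,-0.489],[0,0,0]],
  [60,[0.107,0.385,-0.489],[0,0,0]],
  [60,[0.107,0.385,-0.489],[0,0,0]],
  [60,[0.107,0.385,-0.489],[0,0,0]],
  [60,[0,0,0],[0,0,0]],
  [60,[0,0,0],[0,0,0]],
])

```text
time_s: 5.87
ee_pos: [497.3, -53.8, 129.3]
ee_rot: [120.0, 0.2, 165.5]
force: [-0.3, -0.7, 0.2]
gripper_width: 60.1
gripper_force: 0.0
```

```bash
python3 - <<'E'
from st import *
# E=(127.3,70); pre TCP = E+22t+30n-8z
E=np.array([127.3,70]);t=np.array([.866,-.5]);n=np.array([.5,.866])
T=E+22*t+30*n-[0,8];print(T)
show((T[0],-494.3,T[1]),30)
im=grab_frame("side")
cv2.imwrite("pics/pre.png",cv2.resize(im[140:300,180:420],None,fx=3.3,fy=3.3,interpolation=cv2.INTER_CUBIC))
E
```

```text
[161.352  76.98 ]
t 5.87 sXYZ [  73.3 -494.8  129.3] tilt 30.0 q [ -40.   31.  111.   53.   80. -146.] F [-0.3 -0.7  0.2] w 60.1 g 0.0
 shift units [ 0.87  3.41 -2.09]
 turn units [ 0.01  0.04 -0.03]
```

View pics/pre.png

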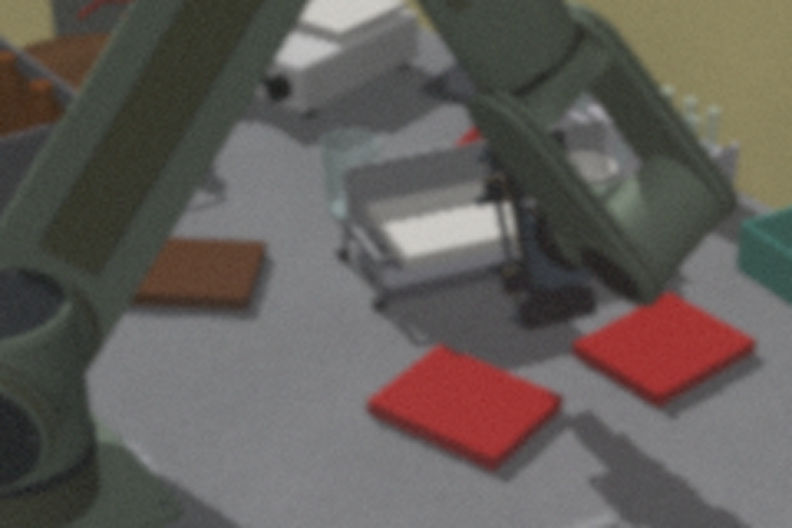

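The crop shows the gripper in front of the tile, with the white tile at about (450,235) in the crop. Joint 6 is almost at its limit, so I'll roll the tool half a turn. The grasp stays the same and joint 6 goes to about +34.

Request:
move_arm([
  [60,[0,0,0],[0.218,0.838,-0.5]],
  [60,[0,0,0],[0.218,0.838,-0.5]],
  [60,[0,0,0],[0.218,0.838,-0.5]],
  [60,[0,0,0],[0.218,0.838,-0.5]],
  [60,[0,0,0],[0.218,0.838,-0.5]],
  [60,[0,0,0],[0.218,0.838,-0.5]],
  [60,[0,0,0],[0.218,0.838,-0.5]],
  [60,[0,0,0],[0.218,0.838,-0.5]],
  [60,[0,0,0],[0.218,0.838,-0.5]],
  [60,[0,0,0],[0.218,0.838,-0.5]],
  [60,[0,0,0],[0.218,0.838,-0.5]],
  [60,[0,0,0],[0.218,0.838,-0.5]],
  [60,[0,0,0],[0.218,0.838,-0.5]],
  [60,[0,0,0],[0.218,0.838,-0.5]],
  [60,[0,0,0],[0.218,0.838,-0.5]],
])

```text
time_s: 7.17
ee_pos: [497.6, -55.0, 129.8]
ee_rot: [139.1, -48.5, 124.4]
force: [0.7, -0.6, 0.7]
gripper_width: 60.0
gripper_force: 0.0
```

Request:
move_arm([
  [60,[0,0,0],[0.218,0.838,-0.5]],
  [60,[0,0,0],[0.218,0.838,-0.5]],
  [60,[0,0,0],[0.218,0.838,-0.5]],
  [60,[0,0,0],[0.218,0.838,-0.5]],
  [60,[0,0,0],[0.218,0.838,-0.5]],
  [60,[0,0,0],[0.218,0.838,-0.5]],
  [60,[0,0,0],[0.218,0.838,-0.5]],
  [60,[0,0,0],[0.218,0.838,-0.5]],
  [60,[0,0,0],[0.218,0.838,-0.5]],
  [60,[0,0,0],[0.218,0.838,-0.5]],
  [60,[0,0,0],[0.218,0.838,-0.5]],
  [60,[0,0,0],[0.218,0.838,-0.5]],
  [60,[0,0,0],[0.218,0.838,-0.5]],
  [60,[0,0,0],[0.218,0.838,-0.5]],
  [60,[0,0,0],[0.218,0.838,-0.5]],
])

```text
time_s: 8.42
ee_pos: [497.6, -55.0, 129.8]
ee_rot: [-139.4, -48.6, 26.4]
force: [0.7, -0.4, -0.7]
gripper_width: 60.4
gripper_force: 0.0
```

Request:
move_arm([
  [60,[0,0,0],[0.218,0.838,-0.5]],
  [60,[0,0,0],[0.218,0.838,-0.5]],
  [60,[0,0,0],[0.218,0.838,-0.5]],
  [60,[0,0,0],[0.218,0.838,-0.5]],
  [60,[0,0,0],[0.218,0.838,-0.5]],
  [60,[0,0,0],[0.218,0.838,-0.5]],
  [60,[0,0,0],[0.218,0.838,-0.5]],
  [60,[0,0,0],[0.218,0.838,-0.5]],
  [60,[0,0,0],[0.218,0.838,-0.5]],
  [60,[0,0,0],[0.218,0.838,-0.5]],
  [60,[0,0,0],[0.218,0.838,-0.5]],
  [60,[0,0,0],[0.218,0.838,-0.5]],
  [60,[0,0,0],[0.218,0.838,-0.5]],
  [60,[0,0,0],[0.218,0.838,-0.5]],
  [60,[0,0,0],[0.218,0.838,-0.5]],
  [60,[0,0,0],[0,0,0]],
  [60,[0,0,0],[0,0,0]],
])

```text
time_s: 9.83
ee_pos: [497.4, -54.6, 129.4]
ee_rot: [-120.1, -0.3, -14.5]
force: [-0.0, 0.9, -0.4]
gripper_width: 60.1
gripper_force: 0.0
```

```bash
python3 -c "
from st import *
show((161.4,-494.3,77),30,-1)"
```

```text
t 9.83 sXYZ [  72.5 -495.1  129.4] tilt 30.1 q [-40.  31. 111.  53.  80.  33.] F [-0.   0.9 -0.4] w 60.1 g 0.0
 shift units [ 0.86  3.45 -2.1 ]
 turn units [ 0.05  0.07 -0.03]
```

Request:
move_arm([
  [60,[0.086,0.345,-0.21],[0,0,0]],
  [60,[0.086,0.345,-0.21],[0,0,0]],
  [60,[0.086,0.345,-0.21],[0,0,0]],
  [60,[0.086,0.345,-0.21],[0,0,0]],
  [60,[0.086,0.345,-0.21],[0,0,0]],
  [60,[0.086,0.345,-0.21],[0,0,0]],
  [60,[0.086,0.345,-0.21],[0,0,0]],
  [60,[0.086,0.345,-0.21],[0,0,0]],
  [60,[0.086,0.345,-0.21],[0,0,0]],
  [60,[0.086,0.345,-0.21],[0,0,0]],
  [60,[0,0,0],[0,0,0]],
  [60,[0,0,0],[0,0,0]],
])

```text
time_s: 10.83
ee_pos: [518.4, 33.1, 75.9]
ee_rot: [-120.0, -0.1, -14.5]
force: [-0.2, -1.3, 0.6]
gripper_width: 59.8
gripper_force: 0.0
```

```bash
python3 - <<'E'
from st import *
show((161.4,-494.3,77),30,-1)
a=grab_frame("side")[165:265,270:400];b=grab_frame("top")[160:250,250:360]
A=cv2.resize(a,(520,400),interpolation=cv2.INTER_CUBIC);B=cv2.resize(b,(270,221),interpolation=cv2.INTER_CUBIC)
C=np.zeros((400,800,3),np.uint8);C[:,:520]=A;C[:221,525:795]=B;cv2.imwrite("pics/in.png",C)
E
```

```text
t 10.83 sXYZ [ 162.7 -493.3   75.9] tilt 30.0 q [-30.  35. 117.  62.  70.  28.] F [-0.2 -1.3  0.6] w 59.8 g 0.0
 shift units [ 0.03 -0.06  0.05]
 turn units [ 0.01  0.01 -0.03]
```

View pics/in.png

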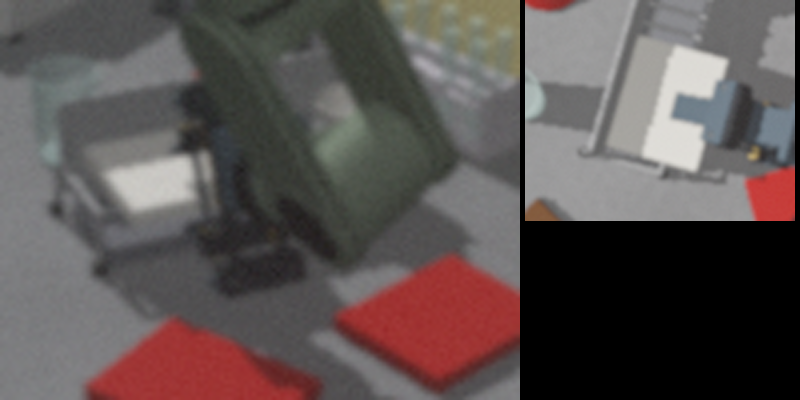

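Request:
move_arm([
  [60,[0.005,0.02,0.1],[0,0,0]],
  [60,[0.005,0.02,0.1],[0,0,0]],
  [60,[0.005,0.02,0.1],[0,0,0]],
  [60,[0.005,0.02,0.1],[0,0,0]],
  [60,[0.005,0.02,0.1],[0,0,0]],
  [60,[0.005,0.02,0.1],[0,0,0]],
  [60,[0,0,0],[0,0,0]],
])

```text
time_s: 11.52
ee_pos: [519.3, 35.3, 91.3]
ee_rot: [-120.1, -0.1, -14.5]
force: [0.2, -1.7, -3.7]
gripper_width: 60.2
gripper_force: 1.6
```

Request:
move_arm([
  [60,[0.005,0.02,0.2],[0,0,0]],
  [60,[0.005,0.02,0.2],[0,0,0]],
  [60,[0.005,0.02,0.2],[0,0,0]],
  [60,[0.005,0.02,0.2],[0,0,0]],
  [60,[0.005,0.02,0.2],[0,0,0]],
  [60,[0.005,0.02,0.2],[0,0,0]],
  [60,[0.005,0.02,0.2],[0,0,0]],
  [60,[0,0,0],[0,0,0]],
])

```text
time_s: 12.18
ee_pos: [520.1, 39.2, 127.2]
ee_rot: [-120.0, -0.2, -14.5]
force: [-0.7, -0.7, -3.0]
gripper_width: 60.2
gripper_force: 1.3
```

```bash
python3 - <<'E'
from st import *
show((173,-494.3,145),30,-1)
E
```

```text
t 12.18 sXYZ [ 169.  -493.5  127.2] tilt 30.0 q [-30.  30. 116.  61.  73.  34.] F [-0.7 -0.7 -3. ] w 60.2 g 1.3
 shift units [0.07 0.15 0.71]
 turn units [ 0.02  0.04 -0.03]
```

Request:
move_arm([
  [56,[-0.005,-0.019,0.003],[0,0,0]],
  [52,[-0.005,-0.019,0.003],[0,0,0]],
  [49,[-0.005,-0.019,0.003],[0,0,0]],
  [46,[-0.005,-0.019,0.003],[0,0,0]],
  [43,[-0.005,-0.019,0.003],[0,0,0]],
  [40,[-0.005,-0.019,0.003],[0,0,0]],
  [37,[-0.005,-0.019,0.003],[0,0,0]],
  [34,[-0.005,-0.019,0.003],[0,0,0]],
  [31,[-0.005,-0.019,0.003],[0,0,0]],
  [28,[-0.005,-0.019,0.003],[0,0,0]],
  [25,[-0.005,-0.019,0.003],[0,0,0]],
  [22,[-0.005,-0.019,0.003],[0,0,0]],
  [22,[0,0,0],[0,0,0]],
  [22,[0,0,0],[0,0,0]],
])

```text
time_s: 13.35
ee_pos: [518.7, 33.2, 127.0]
ee_rot: [-120.1, -0.1, -14.5]
force: [-1.5, 0.1, -3.3]
gripper_width: 21.9
gripper_force: 1.4
```

```bash
python3 - <<'E'
from st import *
show()
E
```

```text
t 13.35 sXYZ [ 162.8 -493.5  127. ] tilt 30.1 q [-30.  30. 116.  60.  74.  34.] F [-1.5  0.1 -3.3] w 21.9 g 1.4
```

Now I'll close on the edge.

Request:
move_arm([
  [20,[0,0,0],[0,0,0]],
  [18,[0,0,0],[0,0,0]],
  [16,[0,0,0],[0,0,0]],
  [14,[0,0,0],[0,0,0]],
  [12,[0,0,0],[0,0,0]],
  [10,[0,0,0],[0,0,0]],
], grip_force=40)

```text
time_s: 13.85
ee_pos: [518.7, 33.0, 127.1]
ee_rot: [-120.1, -0.1, -14.5]
force: [-2.0, -4.4, -0.7]
gripper_width: 16.0
gripper_force: 40.0
```

```bash
python3 - <<'E'
from st import *
show()
# side camera: insertion of the pads; print projected TCP
S=state();print([np.round(proj(n,S["ee_pos"]),1) for n in("top","side")])
im=grab_frame("top");cv2.imwrite("pics/grip.png",cv2.resize(im[140:260,250:370],None,fx=5,fy=5,interpolation=cv2.INTER_CUBIC))
E
```

```text
t 13.85 sXYZ [ 162.7 -493.6  127.1] tilt 30.1 q [-30.  30. 116.  60.  74.  34.] F [-2.  -4.4 -0.7] w 16.0 g 40.0
[array([315.2, 203.1]), array([319. , 198.7])]
```

View pics/grip.png

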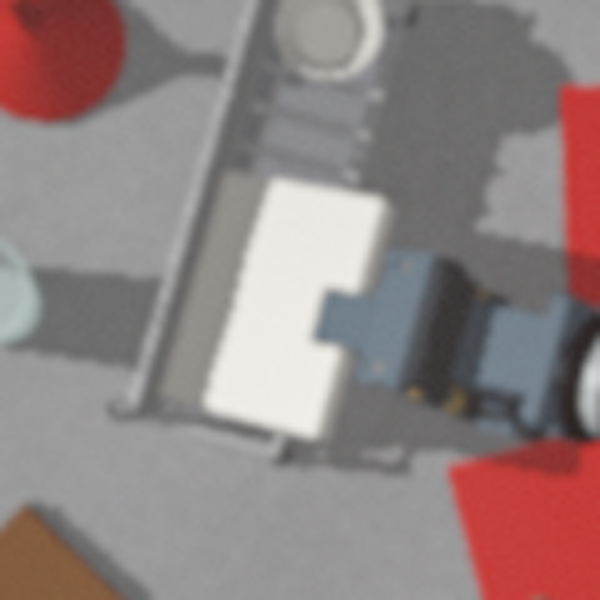

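```bash
cat > tip.py <<'E'
from st import *
def tcp(al,s=22,lift=1.5,clr=2):
    a=np.radians(al);t=np.array([np.cos(a),-np.sin(a)]);n=np.array([np.sin(a),np.cos(a)])
    bo=lambda z:249.5+.14*(z-70)
    if al<=90:
        B=np.array([0,70+lift]);P=B+16*n;B[0]=bo(P[1])-clr-16*n[0]
    else:
        f=(al-90)/10; P=np.array([bo(70)-clr-1-f*0,70+lift]);B=P-16*n
    return B-(120-s)*t+8*n
def seg(a0,a1,N,p0=None,**k):
    p=tcp(a0,**k) if p0 is None else np.array(p0)
    for a,b in zip(np.linspace(a0,a1,N+1)[:-1],np.linspace(a0,a1,N+1)[1:]):
        q=tcp(b,**k);d=(q-p)/25;print(round(b,1),q.round(1),"2 rows each:",(d[0]*xs/2).round(3)[:2],round(d[1]/2,3),"turn",(ys*(b-a)/4/2).round(3)[:2]);p=q
if __name__=="__main__": seg(30,99,10,(162.7,127.1))
E
python3 tip.py
```

```text
36.9 [166.3 136.7] 2 rows each: [0.018 0.07 ] 0.193 turn [-0.835  0.217]
43.8 [173.1 145.1] 2 rows each: [0.034 0.13 ] 0.167 turn [-0.835  0.217]
50.7 [180.9 152.4] 2 rows each: [0.039 0.151] 0.146 turn [-0.835  0.217]
57.6 [189.6 158.5] 2 rows each: [0.044 0.17 ] 0.123 turn [-0.835  0.217]
64.5 [199.3 163.4] 2 rows each: [0.048 0.186] 0.097 turn [-0.835  0.217]
71.4 [209.6 166.9] 2 rows each: [0.052 0.2  ] 0.071 turn [-0.835  0.217]
78.3 [220.5 169.1] 2 rows each: [0.055 0.21 ] 0.043 turn [-0.835  0.217]
85.2 [231.7 169.8] 2 rows each: [0.057 0.218] 0.015 turn [-0.835  0.217]
92.1 [242.1 169.7] 2 rows each: [0.052 0.201] -0.002 turn [-0.835  0.217]
99.0 [253.9 169.5] 2 rows each: [0.06  0.229] -0.004 turn [-0.835  0.217]
```

Request:
move_arm([
  [10,[0.018,0.07,0.193],[-0.835,0.217,0]],
  [10,[0.018,0.07,0.193],[-0.835,0.217,0]],
  [10,[0.034,0.13,0.167],[-0.835,0.217,0]],
  [10,[0.034,0.13,0.167],[-0.835,0.217,0]],
  [10,[0.039,0.151,0.146],[-0.835,0.217,0]],
  [10,[0.039,0.151,0.146],[-0.835,0.217,0]],
  [10,[0.044,0.17,0.123],[-0.835,0.217,0]],
  [10,[0.044,0.17,0.123],[-0.835,0.217,0]],
  [10,[0.048,0.186,0.097],[-0.835,0.217,0]],
  [10,[0.048,0.186,0.097],[-0.835,0.217,0]],
  [10,[0,0,0],[0,0,0]],
])

```text
time_s: 14.82
ee_pos: [527.7, 71.4, 164.8]
ee_rot: [-154.6, -0.1, -14.2]
force: [0.3, 0.9, -5.1]
gripper_width: 15.6
gripper_force: 40.0
```

```bash
python3 - <<'E'
from st import *
show((199.3,-493.6,163.4),64.5,-1)
E
```

```text
t 14.82 sXYZ [ 202.1 -492.7  164.8] tilt 64.6 q [ -9.  15. 107.  30.  59.  79.] F [ 0.3  0.9 -5.1] w 15.6 g 40.0
 shift units [ 0.01 -0.12 -0.06]
 turn units [ 0.02  0.03 -0.1 ]
```

Request:
move_arm([
  [10,[0.042,0.16,0.071],[-0.835,0.217,0]],
  [10,[0.042,0.16,0.071],[-0.835,0.217,0]],
  [10,[0.05,0.19,0.043],[-0.835,0.217,0]],
  [10,[0.05,0.19,0.043],[-0.835,0.217,0]],
  [10,[0.053,0.2,0.01],[-0.835,0.217,0]],
  [10,[0.053,0.2,0.01],[-0.835,0.217,0]],
  [10,[0.052,0.2,-0.002],[-0.835,0.217,0]],
  [10,[0.052,0.2,-0.002],[-0.835,0.217,0]],
  [10,[0,0,0],[0,0,0]],
])

```text
time_s: 15.57
ee_pos: [538.2, 109.7, 171.0]
ee_rot: [178.0, 0.0, -14.3]
force: [-1.0, 2.5, 9.7]
gripper_width: 15.5
gripper_force: 40.0
```

```bash
python3 - <<'E'
from st import *
show((253.9,-493.6,169.5),99,-1)
E
```

```text
t 15.57 sXYZ [ 241.8 -493.1  171. ] tilt 92.0 q [ 11.  18.  96.  -2.  66. 117.] F [-1.   2.5  9.7] w 15.5 g 40.0
 shift units [ 0.14  0.46 -0.06]
 turn units [-1.69  0.43 -0.07]
```

Request:
move_arm([
  [10,[0,0,0.08],[0,0,0]],
  [10,[0.03,0.115,0],[-0.42,0.11,0]],
  [10,[0.03,0.115,0],[-0.42,0.11,0]],
  [10,[0.03,0.115,0],[-0.42,0.11,0]],
  [10,[0.03,0.115,0],[-0.42,0.11,0]],
  [10,[0,0,0],[0,0,0]],
  [10,[0,0,0],[0,0,0]],
])

```text
time_s: 16.15
ee_pos: [539.4, 117.7, 170.8]
ee_rot: [170.9, 0.2, -14.5]
force: [-1.2, 1.3, -0.4]
gripper_width: 16.0
gripper_force: 40.0
```

```bash
python3 - <<'E'
from st import *
show((253.9,-493.6,169.5),99,-1)
im=grab_frame("top");cv2.imwrite("pics/up.png",cv2.resize(im[140:260,250:370],None,fx=4,fy=4,interpolation=cv2.INTER_CUBIC))
E
```

```text
t 16.15 sXYZ [ 249.8 -492.3  170.8] tilt 99.1 q [ 16.  21.  93.  -8.  71. 123.] F [-1.2  1.3 -0.4] w 16.0 g 40.0
 shift units [ 0.09  0.14 -0.05]
 turn units [ 0.01 -0.06 -0.04]
```

Request:
move_arm([
  [10,[0.01,0.039,0.02],[0,0,0]],
  [10,[0.01,0.039,0],[0,0,0]],
  [10,[0.01,0.039,0],[0,0,0]],
  [10,[0.01,0.039,0],[0,0,0]],
  [10,[0.01,0.039,0],[0,0,0]],
  [10,[0,0,0],[0,0,0]],
  [10,[0,0,0],[0,0,0]],
])

```text
time_s: 16.78
ee_pos: [541.8, 122.6, 171.7]
ee_rot: [170.9, 0.0, -14.4]
force: [0.5, 0.1, -6.3]
gripper_width: 15.9
gripper_force: 40.0
```

View pics/up.png

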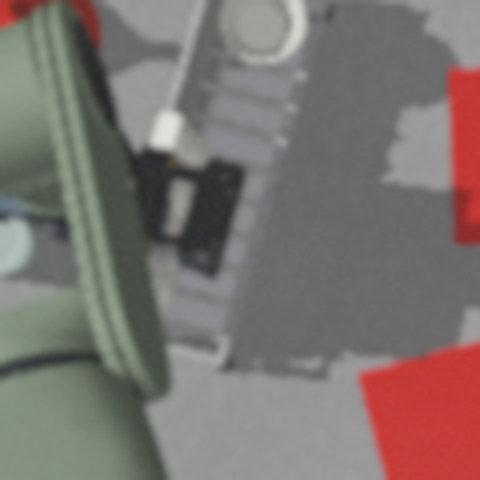

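The tile is upright at the backboard, its white top edge at about (170,130)–(165,290) in the crop, with the fingers around it. I'll lower it about 1 mm onto the deck and then open slowly.

Request:
move_arm([
  [10,[0,0,-0.02],[0,0,0]],
  [10,[0,0,-0.02],[0,0,0]],
  [10,[0,0,0],[0,0,0]],
  [10,[0,0,0],[0,0,0]],
])

```text
time_s: 17.12
ee_pos: [541.9, 122.5, 171.0]
ee_rot: [170.9, 0.0, -14.5]
force: [-0.4, -0.2, -5.9]
gripper_width: 15.9
gripper_force: 40.0
```

```bash
python3 -c "
from st import *
show()"
```

```text
t 17.12 sXYZ [ 255.2 -493.5  171. ] tilt 99.1 q [ 16.  21.  93.  -8.  71. 124.] F [-0.4 -0.2 -5.9] w 15.9 g 40.0
```

Request:
move_arm([
  [10,[0,0,-0.02],[0,0,0]],
  [10,[0,0,-0.02],[0,0,0]],
  [10,[0,0,0],[0,0,0]],
])

```text
time_s: 17.37
ee_pos: [542.0, 122.6, 170.8]
ee_rot: [170.9, -0.0, -14.5]
force: [-0.8, 0.1, 0.7]
gripper_width: 15.8
gripper_force: 40.0
```

Request:
move_arm([
  [10,[0,0,-0.02],[0,0,0]],
  [10,[0,0,0],[0,0,0]],
])

```text
time_s: 17.53
ee_pos: [542.0, 122.6, 170.7]
ee_rot: [170.9, -0.0, -14.5]
force: [-1.4, 1.1, 5.3]
gripper_width: 16.4
gripper_force: 40.0
```

Request:
move_arm([
  [16.5,[0,0,0.01],[0,0,0]],
  [17,[0,0,0],[0,0,0]],
  [18,[0,0,0],[0,0,0]],
  [19,[0,0,0],[0,0,0]],
  [20,[0,0,0],[0,0,0]],
  [21,[0,0,0],[0,0,0]],
  [22,[0,0,0],[0,0,0]],
  [23,[0,0,0],[0,0,0]],
  [24,[0,0,0],[0,0,0]],
  [26,[0,0,0],[0,0,0]],
  [28,[0,0,0],[0,0,0]],
  [32,[0,0,0],[0,0,0]],
  [36,[0,0,0],[0,0,0]],
  [36,[0,0,0],[0,0,0]],
  [36,[0,0,0],[0,0,0]],
])

```text
time_s: 18.78
ee_pos: [541.9, 122.5, 169.7]
ee_rot: [170.9, 0.0, -14.5]
force: [1.4, 0.1, 1.0]
gripper_width: 35.8
gripper_force: 0.0
```

```bash
python3 -c "
from st import *
show()"
```

```text
t 18.78 sXYZ [ 255.1 -493.5  169.7] tilt 99.1 q [ 16.  21.  93.  -8.  71. 124.] F [1.4 0.1 1. ] w 35.8 g 0.0
```

Request:
move_arm([
  [36,[0.004,0.015,0.1],[0,0,0]],
  [36,[0.008,0.03,0.2],[0,0,0]],
  [40,[0.008,0.03,0.2],[0,0,0]],
  [50,[0.015,0.06,0.4],[0,0,0]],
  [60,[0.015,0.06,0.4],[0,0,0]],
  [60,[0.03,0.12,0.8],[0,0,0]],
  [60,[0.03,0.12,0.8],[0,0,0]],
  [60,[0,0,0],[0.039,0.151,0.98]],
  [60,[0,0,0],[0.039,0.151,0.98]],
  [60,[0,0,0],[0.039,0.151,0.98]],
  [60,[0,0,0],[0.039,0.151,0.98]],
  [60,[0,0,0],[0.039,0.151,0.98]],
  [60,[0,0,0],[0.039,0.151,0.98]],
  [60,[0,0,0],[0.039,0.151,0.98]],
  [60,[0,0,0],[0.039,0.151,0.98]],
  [60,[0,0,0],[0.039,0.151,0.98]],
])

```text
time_s: 20.12
ee_pos: [544.9, 133.6, 243.4]
ee_rot: [172.6, 5.2, 21.1]
force: [-0.1, 0.2, 0.4]
gripper_width: 59.8
gripper_force: 0.0
```

Request:
move_arm([
  [60,[0,0,0],[0.039,0.151,0.98]],
  [60,[0,0,0],[0.039,0.151,0.98]],
  [60,[0,0,0],[0.039,0.151,0.98]],
  [60,[0,0,0],[0.039,0.151,0.98]],
  [60,[0,0,0],[0.039,0.151,0.98]],
  [60,[0,0,0],[0.039,0.151,0.98]],
  [60,[0,0,0],[0.039,0.151,0.98]],
  [60,[0,0,0],[0.039,0.151,0.98]],
  [60,[0,0,0],[0.039,0.151,0.98]],
  [60,[0,0,0],[0.039,0.151,0.98]],
  [60,[0,0,0],[0.039,0.151,0.98]],
  [60,[0,0,0],[0.039,0.151,0.98]],
  [60,[0,0,0],[0.039,0.151,0.98]],
  [60,[0,0,0],[0.039,0.151,0.98]],
  [60,[0,0,0],[0.039,0.151,0.98]],
  [60,[0,0,0],[0.039,0.151,0.98]],
  [60,[0,0,0],[0.039,0.151,0.98]],
  [60,[0,0,0],[0.039,0.151,0.98]],
])

```text
time_s: 21.62
ee_pos: [544.9, 133.6, 243.4]
ee_rot: [-177.4, 8.6, 93.1]
force: [-0.1, -0.6, -1.0]
gripper_width: 60.1
gripper_force: 0.0
```

Request:
move_arm([
  [60,[0,0,0],[0.039,0.151,0.98]],
  [60,[0,0,0],[0.039,0.151,0.98]],
  [60,[0,0,0],[0.039,0.151,0.98]],
  [60,[0,0,0],[0.039,0.151,0.98]],
  [60,[0,0,0],[0.039,0.151,0.98]],
  [60,[0,0,0],[0.039,0.151,0.98]],
  [60,[0,0,0],[0.039,0.151,0.98]],
  [60,[0,0,0],[0.039,0.151,0.98]],
  [60,[0,0,0],[0.039,0.151,0.98]],
  [60,[0,0,0],[0.039,0.151,0.98]],
  [60,[0,0,0],[0.039,0.151,0.98]],
  [60,[0,0,0],[0.039,0.151,0.98]],
  [60,[0,0,0],[0.039,0.151,0.98]],
  [60,[0,0,0],[0.039,0.151,0.98]],
  [60,[0,0,0],[0.039,0.151,0.98]],
  [60,[0,0,0],[0.039,0.151,0.98]],
  [60,[0,0,0],[0.039,0.151,0.98]],
  [60,[0,0,0],[0.039,0.151,0.98]],
  [60,[0,0,0],[0,0,0]],
  [60,[0,0,0],[0,0,0]],
])

```text
time_s: 23.28
ee_pos: [544.9, 133.6, 243.1]
ee_rot: [-171.1, 0.3, 164.1]
force: [0.2, 0.6, -1.4]
gripper_width: 60.0
gripper_force: 0.0
```

```bash
python3 - <<'E'
from st import *
show((255.1,-493.5,171),99.1,1)
a=grab_frame("side")[155:255,255:385];b=grab_frame("top")[140:250,250:360]
A=cv2.resize(a,(455,350),interpolation=cv2.INTER_CUBIC);B=cv2.resize(b,(340,340),interpolation=cv2.INTER_CUBIC)
C=np.zeros((350,800,3),np.uint8);C[:,:455]=A;C[:340,458:798]=B;cv2.imwrite("pics/stand.png",C)
E
```

```text
t 23.28 sXYZ [ 266.6 -493.6  243.1] tilt 98.9 q [ 17.  19.  86.  -8.  81. -55.] F [ 0.2  0.6 -1.4] w 60.0 g 0.0
 shift units [-0.12 -0.45 -2.88]
 turn units [-0.02  0.09  0.33]
```

View pics/stand.png

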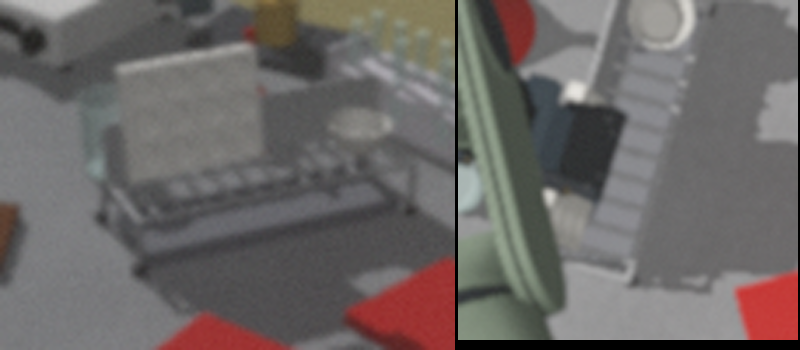

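The tile stands by itself against the board. Its top corners in the side crop are at about (118,67) and (252,45). I'll locate its top edge for the re-grip.

```bash
python3 - <<'E'
from st import *
for u,v in((288.7,174.1),(327,167.9)):
  for z in (188,191):
    p=onz("side",u,v,z);print(z,p.round(1),"s",(p@xs).round(1),(p@ys).round(1))
E
```

```text
188 [475.1 152.2 188. ] s 267.1 -421.4
191 [471.6 147.2 191. ] s 261.3 -419.3
188 [616.7 111.1 188. ] s 263.0 -568.8
191 [612.7 106.2 191. ] s 257.2 -566.1
```

Request:
move_arm([
  [50,[-0.008,-0.029,-0.243],[-0.1,0.04,0.08]],
  [50,[-0.008,-0.029,-0.243],[-0.1,0.04,0.08]],
  [50,[-0.008,-0.029,-0.243],[-0.1,0.04,0.08]],
  [50,[-0.008,-0.029,-0.243],[-0.1,0.04,0.08]],
  [50,[-0.008,-0.029,-0.243],[0,0,0]],
  [50,[-0.008,-0.029,-0.243],[0,0,0]],
  [50,[-0.008,-0.029,-0.243],[0,0,0]],
  [50,[-0.008,-0.029,-0.243],[0,0,0]],
  [50,[-0.008,-0.029,-0.243],[0,0,0]],
  [50,[-0.008,-0.029,-0.243],[0,0,0]],
  [50,[-0.008,-0.029,-0.243],[0,0,0]],
  [50,[-0.008,-0.029,-0.243],[0,0,0]],
  [50,[0,0,0],[0,0,0]],
])

```text
time_s: 24.47
ee_pos: [541.4, 124.3, 167.9]
ee_rot: [-169.3, -0.1, 165.5]
force: [-0.5, -0.1, 0.3]
gripper_width: 50.1
gripper_force: 0.0
```

Request:
move_arm([
  [34,[0,0,0],[0,0,0]],
  [28,[0,0,0],[0,0,0]],
  [25,[0,0,0],[0,0,0]],
  [23,[0,0,0],[0,0,0]],
  [22,[0,0,0],[0,0,0]],
  [21,[0,0,0],[0,0,0]],
  [20,[0,0,0],[0,0,0]],
  [20,[0,0,0],[0,0,0]],
], grip_force=8)

```text
time_s: 25.13
ee_pos: [542.3, 124.8, 169.4]
ee_rot: [-169.3, 0.0, 165.5]
force: [0.2, -0.1, 0.3]
gripper_width: 19.9
gripper_force: 0.1
```

```bash
python3 -c "
from st import *
show((257.5,-493.5,170),100.5,1)"
```

```text
t 25.13 sXYZ [ 257.4 -493.3  169.4] tilt 100.7 q [ 17.  21.  92. -10.  72. -55.] F [ 0.2 -0.1  0.3] w 19.9 g 0.1
 shift units [0.01 0.   0.03]
 turn units [ 0.04 -0.   -0.02]
```

Request:
move_arm([
  [18,[0,0,0],[0,0,0]],
  [16,[0,0,0],[0,0,0]],
  [14,[0,0,0],[0,0,0]],
  [10,[0,0,0],[0,0,0]],
  [10,[0,0,0],[0,0,0]],
], grip_force=45)

```text
time_s: 25.55
ee_pos: [542.3, 124.8, 169.2]
ee_rot: [-169.3, 0.0, 165.5]
force: [0.3, 0.3, 0.1]
gripper_width: 15.7
gripper_force: 45.0
```

Request:
move_arm([
  [10,[0,0,0.04],[0,0,0]],
  [10,[0,0,0.08],[0,0,0]],
  [10,[-0.01,-0.04,0.1],[0,0,0]],
  [10,[-0.02,-0.08,0.2],[0,0,0]],
  [10,[-0.04,-0.16,0.3],[0.2,-0.05,0]],
  [10,[-0.08,-0.31,0.4],[0.4,-0.1,0]],
  [10,[-0.12,-0.46,0.4],[0.4,-0.1,0]],
  [10,[-0.12,-0.46,0.3],[0.4,-0.1,0]],
  [10,[-0.12,-0.46,0.2],[0.4,-0.1,0]],
  [10,[-0.12,-0.46,0.2],[0.4,-0.1,0]],
  [10,[-0.12,-0.46,0.1],[0.4,-0.1,0]],
  [10,[-0.12,-0.46,0.1],[0,0,0]],
  [10,[-0.12,-0.46,0],[0,0,0]],
  [10,[-0.12,-0.46,0],[0,0,0]],
  [10,[-0.12,-0.46,0],[0,0,0]],
  [10,[-0.06,-0.23,0],[0,0,0]],
  [10,[0,0,0],[0,0,0]],
])

```text
time_s: 26.97
ee_pos: [509.5, -0.5, 229.5]
ee_rot: [-180.0, -0.1, 165.4]
force: [-0.8, -0.2, -5.5]
gripper_width: 15.5
gripper_force: 45.0
```

```bash
python3 -c "
from st import *
show((140,-493.5,230),90,1)"
```

```text
t 26.97 sXYZ [ 128.  -493.2  229.5] tilt 90.0 q [ -1.  12.  96.   0.  72. -77.] F [-0.8 -0.2 -5.5] w 15.5 g 45.0
 shift units [0.13 0.46 0.02]
 turn units [-0.01 -0.02 -0.  ]
```

Request:
move_arm([
  [10,[0,0,0],[0,0,-0.5]],
  [10,[0,0,0],[0,0,-1]],
  [10,[0,0,0],[0,0,-1]],
  [10,[0,0,0],[0,0,-1]],
  [10,[0,0,0],[0,0,-1]],
  [10,[0,0,0],[0,0,-1]],
  [10,[0,0,0],[0,0,-1]],
  [10,[0,0,0],[0,0,-1]],
  [10,[0,0,0],[0,0,-1]],
  [10,[0,0,0],[0,0,-1]],
  [10,[0,0,0],[0,0,-1]],
  [10,[0,0,0],[0,0,-1]],
  [10,[0,0,0],[0,0,-1]],
  [10,[0,0,0],[0,0,-1]],
  [10,[0,0,0],[0,0,-1]],
  [10,[0,0,0],[0,0,-1]],
])

```text
time_s: 28.3
ee_pos: [510.2, 1.4, 229.5]
ee_rot: [180.0, -0.1, 103.3]
force: [-0.5, -0.0, -6.8]
gripper_width: 15.5
gripper_force: 45.0
```

Request:
move_arm([
  [10,[0,0,0],[0,0,-1]],
  [10,[0,0,0],[0,0,-1]],
  [10,[0,0,0],[0,0,-1]],
  [10,[0,0,0],[0,0,-1]],
  [10,[0,0,0],[0,0,-1]],
  [10,[0,0,0],[0,0,-1]],
  [10,[0,0,0],[0,0,-1]],
  [10,[0,0,0],[0,0,-1]],
  [10,[0,0,0],[0,0,-1]],
  [10,[0,0,0],[0,0,-1]],
  [10,[0,0,0],[0,0,-1]],
  [10,[0,0,0],[0,0,-1]],
  [10,[0,0,0],[0,0,-1]],
  [10,[0,0,0],[0,0,-1]],
  [10,[0,0,0],[0,0,-1]],
])

```text
time_s: 29.55
ee_pos: [510.2, 1.4, 229.5]
ee_rot: [180.0, -0.1, 43.3]
force: [0.2, -0.1, -6.0]
gripper_width: 15.5
gripper_force: 45.0
```

Request:
move_arm([
  [10,[0,0,0],[0,0,-1]],
  [10,[0,0,0],[0,0,-1]],
  [10,[0,0,0],[0,0,-1]],
  [10,[0,0,0],[0,0,-1]],
  [10,[0,0,0],[0,0,-1]],
  [10,[0,0,0],[0,0,-1]],
  [10,[0,0,0],[0,0,-1]],
  [10,[0,0,0],[0,0,-1]],
  [10,[0,0,0],[0,0,-1]],
  [10,[0,0,0],[0,0,-1]],
  [10,[0,0,0],[0,0,-1]],
  [10,[0,0,0],[0,0,-1]],
  [10,[0,0,0],[0,0,-1]],
  [10,[0,0,0],[0,0,-1]],
  [10,[0,0,0],[0,0,-0.5]],
  [10,[0,0,0],[0,0,0]],
])

```text
time_s: 30.88
ee_pos: [510.1, 1.3, 229.5]
ee_rot: [180.0, -0.0, -14.5]
force: [0.6, -0.8, -6.4]
gripper_width: 15.9
gripper_force: 45.0
```

```bash
python3 - <<'E'
from st import *
from tip import *
show((175,-493.5,210),65,-1)
T=tcp(65,s=22,lift=6,clr=6);print(T)
a=grab_frame("side")[100:260,240:400]
cv2.imwrite("pics/turn.png",cv2.resize(a,(560,560),interpolation=cv2.INTER_CUBIC))
E
```

```text
t 30.88 sXYZ [ 129.9 -493.3  229.5] tilt 90.0 q [ -1.  12.  96.  -0.  72. 103.] F [ 0.6 -0.8 -6.4] w 15.9 g 45.0
 shift units [ 0.46  1.74 -0.78]
 turn units [ 6.06 -1.56 -0.02]
[195.83387265 168.19910922]
```

View pics/turn.png

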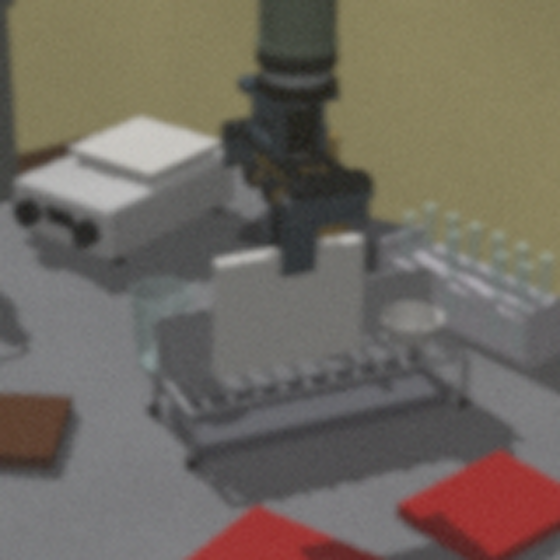

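The tile hangs square with its plain face to the front; its top corners in the crop are at about (215,262) and (363,235). I'll check the grip depth and bring the tile down, tilted, to the foot of the board.

```bash
python3 - <<'E'
from st import *
for u,v in((215,262),(363,235),(215,380),(360,350)):
    o,d=ray("side",240+u/3.5,100+v/3.5)
    k=(122-o@xs)/(d@xs);p=o+k*d;print("ys",(p@ys).round(1),"z",p[2].round(1))
E
```

```text
ys -411.3 z 252.9
ys -563.4 z 253.6
ys -410.9 z 127.4
ys -566.0 z 127.4
```

Request:
move_arm([
  [10,[0.046,0.174,-0.078],[0.606,-0.156,0]],
  [10,[0.046,0.174,-0.078],[0.606,-0.156,0]],
  [10,[0.046,0.174,-0.078],[0.606,-0.156,0]],
  [10,[0.046,0.174,-0.078],[0.606,-0.156,0]],
  [10,[0.046,0.174,-0.078],[0.606,-0.156,0]],
  [10,[0.046,0.174,-0.078],[0.606,-0.156,0]],
  [10,[0.046,0.174,-0.078],[0.606,-0.156,0]],
  [10,[0.046,0.174,-0.078],[0.606,-0.156,0]],
  [10,[0.046,0.174,-0.078],[0.606,-0.156,0]],
  [10,[0.046,0.174,-0.078],[0.606,-0.156,0]],
  [10,[0,0,0],[0,0,0]],
])

```text
time_s: 31.85
ee_pos: [520.7, 43.5, 208.9]
ee_rot: [-155.1, 0.1, -14.5]
force: [-0.9, -0.3, -6.6]
gripper_width: 15.8
gripper_force: 45.0
```

```bash
python3 - <<'E'
from tip import *
T=tcp(65,s=21,lift=4,clr=4)
show((T[0],-501,T[1]),65,-1)
seg(65,25,8,s=21,lift=2.5,clr=2.5)
E
```

```text
t 31.85 sXYZ [ 173.3 -492.9  208.9] tilt 65.1 q [-12.  13. 103.  27.  66.  80.] F [-0.9 -0.3 -6.6] w 15.8 g 45.0
 shift units [ 0.55  0.85 -1.67]
 turn units [ 0.01 -0.03 -0.02]
60.0 [192.  162.2] 2 rows each: [-0.036 -0.139] -0.067 turn [ 0.605 -0.158]
55.0 [185.3 158.2] 2 rows each: [-0.034 -0.131] -0.081 turn [ 0.605 -0.158]
50.0 [179.  153.5] 2 rows each: [-0.032 -0.121] -0.094 turn [ 0.605 -0.158]
45.0 [173.3 148.2] 2 rows each: [-0.029 -0.111] -0.106 turn [ 0.605 -0.158]
40.0 [168.1 142.3] 2 rows each: [-0.026 -0.1  ] -0.118 turn [ 0.605 -0.158]
35.0 [163.5 135.8] 2 rows each: [-0.023 -0.089] -0.129 turn [ 0.605 -0.158]
30.0 [159.6 128.9] 2 rows each: [-0.02  -0.076] -0.138 turn [ 0.605 -0.158]
25.0 [156.3 121.6] 2 rows each: [-0.017 -0.063] -0.147 turn [ 0.605 -0.158]
```

Request:
move_arm([
  [10,[0.055,0.085,-0.167],[0,0,0]],
  [10,[0.055,0.085,-0.167],[0,0,0]],
  [10,[0.055,0.085,-0.167],[0,0,0]],
  [10,[0.055,0.085,-0.167],[0,0,0]],
  [10,[0.055,0.085,-0.167],[0,0,0]],
  [10,[0.055,0.085,-0.167],[0,0,0]],
  [10,[0.055,0.085,-0.167],[0,0,0]],
  [10,[0.055,0.085,-0.167],[0,0,0]],
  [10,[0.055,0.085,-0.167],[0,0,0]],
  [10,[0.055,0.085,-0.167],[0,0,0]],
  [10,[0,0,0],[0,0,0]],
  [10,[0,0,0],[0,0,0]],
])

```text
time_s: 32.85
ee_pos: [535.1, 65.6, 168.2]
ee_rot: [-155.0, 0.0, -14.5]
force: [-0.0, -0.9, -5.3]
gripper_width: 16.0
gripper_force: 45.0
```

```bash
python3 - <<'E'
from tip import *
T=tcp(65,s=21,lift=2.5,clr=2.5)
show((T[0],-501,T[1]),65,-1)
E
```

```text
t 32.85 sXYZ [ 198.3 -501.3  168.2] tilt 65.0 q [ -9.  16. 105.  29.  60.  80.] F [-0.  -0.9 -5.3] w 16.0 g 45.0
 shift units [-0.    0.04 -0.1 ]
 turn units [ 0.   -0.01 -0.02]
```

Request:
move_arm([
  [10,[-0.036,-0.139,-0.1],[0.605,-0.158,0]],
  [10,[-0.036,-0.139,-0.09],[0.605,-0.158,0]],
  [10,[-0.034,-0.131,-0.1],[0.605,-0.158,0]],
  [10,[-0.034,-0.131,-0.09],[0.605,-0.158,0]],
  [10,[-0.032,-0.121,-0.094],[0.605,-0.158,0]],
  [10,[-0.032,-0.121,-0.094],[0.605,-0.158,0]],
  [10,[-0.029,-0.111,-0.106],[0.605,-0.158,0]],
  [10,[-0.029,-0.111,-0.106],[0.605,-0.158,0]],
  [10,[-0.026,-0.1,-0.118],[0.605,-0.158,0]],
  [10,[-0.026,-0.1,-0.118],[0.605,-0.158,0]],
  [10,[0,0,0],[0,0,0]],
])

```text
time_s: 33.77
ee_pos: [527.6, 33.2, 141.1]
ee_rot: [-130.1, -0.0, -14.7]
force: [-0.2, 0.6, -6.5]
gripper_width: 15.7
gripper_force: 45.0
```

```bash
python3 - <<'E'
from tip import *
T=tcp(40,s=21,lift=2.5,clr=2.5)
show((T[0],-501,T[1]),40,-1)
E
```

```text
t 33.77 sXYZ [ 165.1 -502.2  141.1] tilt 40.1 q [-26.  24. 113.  54.  68.  46.] F [-0.2  0.6 -6.5] w 15.7 g 45.0
 shift units [-0.02  0.13  0.04]
 turn units [ 0.03 -0.01  0.03]
```

Next I'll take it to 25°.

Request:
move_arm([
  [10,[-0.015,-0.065,-0.129],[0.605,-0.158,0]],
  [10,[-0.015,-0.065,-0.129],[0.605,-0.158,0]],
  [10,[-0.012,-0.05,-0.138],[0.605,-0.158,0]],
  [10,[-0.012,-0.05,-0.138],[0.605,-0.158,0]],
  [10,[-0.01,-0.04,-0.147],[0.605,-0.158,0]],
  [10,[-0.01,-0.04,-0.147],[0.605,-0.158,0]],
  [10,[0,0,0],[0,0,0]],
  [10,[0,0,0],[0,0,0]],
])

```text
time_s: 34.43
ee_pos: [526.4, 26.9, 121.9]
ee_rot: [-115.2, -0.1, -14.6]
force: [-0.5, 0.1, -6.3]
gripper_width: 15.8
gripper_force: 45.0
```

```bash
python3 - <<'E'
from tip import *
T=tcp(25,s=21,lift=1,clr=1)
show((T[0],-501,T[1]),25,-1)
E
```

```text
t 34.43 sXYZ [ 158.7 -502.6  121.9] tilt 25.2 q [-32.  34. 115.  62.  77.  31.] F [-0.5  0.1 -6.3] w 15.8 g 45.0
 shift units [-0.08 -0.06 -0.07]
 turn units [0.05 0.02 0.01]
```

Request:
move_arm([
  [10,[0,0,-0.03],[0,0,0]],
  [10,[0,0,-0.03],[0,0,0]],
  [10,[0,0,-0.03],[0,0,0]],
  [10,[0,0,0],[0,0,0]],
  [10,[0,0,0],[0,0,0]],
])

```text
time_s: 34.85
ee_pos: [525.6, 27.7, 120.5]
ee_rot: [-115.0, -0.1, -14.6]
force: [0.0, 0.1, -6.6]
gripper_width: 15.4
gripper_force: 45.0
```

```bash
python3 - <<'E'
from tip import *
show()
E
```

```text
t 34.85 sXYZ [ 159.3 -501.6  120.5] tilt 25.0 q [-32.  34. 115.  63.  77.  30.] F [ 0.   0.1 -6.6] w 15.4 g 45.0
```

Request:
move_arm([
  [10,[0,0,-0.03],[0,0,0]],
  [10,[0,0,-0.03],[0,0,0]],
  [10,[0,0,0],[0,0,0]],
])

```text
time_s: 35.1
ee_pos: [525.7, 27.7, 119.3]
ee_rot: [-114.9, -0.1, -14.6]
force: [0.2, -1.5, -3.0]
gripper_width: 15.5
gripper_force: 45.0
```

Request:
move_arm([
  [10,[0,0,-0.03],[0,0,0]],
  [10,[0,0,0],[0,0,0]],
])

```text
time_s: 35.27
ee_pos: [525.7, 27.7, 118.9]
ee_rot: [-114.9, -0.1, -14.6]
force: [-0.9, -2.2, -0.0]
gripper_width: 15.8
gripper_force: 45.0
```

Request:
move_arm([
  [10,[0.005,0.02,0.015],[0,0,0]],
  [10,[0.01,0.039,0],[0,0,0]],
  [10,[0.01,0.039,0],[0,0,0]],
  [10,[0,0,0],[0,0,0]],
])

```text
time_s: 35.6
ee_pos: [526.2, 29.0, 119.0]
ee_rot: [-115.0, -0.1, -14.6]
force: [-5.7, -12.1, 4.3]
gripper_width: 16.1
gripper_force: 45.0
```

Request:
move_arm([
  [10,[-0.01,-0.039,0],[0,0,0]],
  [15.5,[0,0,0],[0,0,0]],
  [16.5,[0,0,0],[0,0,0]],
  [18,[0,0,0],[0,0,0]],
  [20,[0,0,0],[0,0,0]],
  [22,[0,0,0],[0,0,0]],
  [24,[0,0,0],[0,0,0]],
  [26,[0,0,0],[0,0,0]],
  [28,[0,0,0],[0,0,0]],
  [30,[0,0,0],[0,0,0]],
  [32,[0,0,0],[0,0,0]],
  [34,[0,0,0],[0,0,0]],
  [36,[0,0,0],[0,0,0]],
  [36,[0,0,0],[0,0,0]],
])

```text
time_s: 36.77
ee_pos: [525.8, 29.2, 118.3]
ee_rot: [-115.0, -0.1, -14.6]
force: [0.5, 1.2, -3.6]
gripper_width: 35.8
gripper_force: 1.3
```

```bash
python3 - <<'E'
from tip import *
show((153.6,-501,77.4),25,-1)
E
```

```text
t 36.77 sXYZ [ 160.8 -501.4  118.3] tilt 25.0 q [-32.  34. 115.  63.  77.  30.] F [ 0.5  1.2 -3.6] w 35.8 g 1.3
 shift units [-0.09 -0.27 -1.63]
 turn units [ 0.    0.02 -0.01]
```

Half the tile's weight now rests on the lower finger, so I'll lower it.

Request:
move_arm([
  [36,[-0.005,-0.015,-0.1],[0,0,0]],
  [36,[-0.005,-0.015,-0.1],[0,0,0]],
  [36,[-0.005,-0.015,-0.1],[0,0,0]],
  [36,[-0.005,-0.015,-0.1],[0,0,0]],
  [36,[-0.005,-0.015,-0.1],[0,0,0]],
  [36,[-0.005,-0.015,-0.1],[0,0,0]],
  [36,[-0.005,-0.015,-0.1],[0,0,0]],
  [36,[-0.005,-0.015,-0.1],[0,0,0]],
  [36,[-0.005,-0.015,-0.1],[0,0,0]],
  [36,[-0.005,-0.015,-0.1],[0,0,0]],
  [36,[-0.005,-0.015,-0.1],[0,0,0]],
  [36,[-0.005,-0.015,-0.1],[0,0,0]],
  [36,[-0.005,-0.015,-0.1],[0,0,0]],
  [36,[-0.005,-0.015,-0.1],[0,0,0]],
  [36,[-0.005,-0.015,-0.1],[0,0,0]],
  [36,[0,0,-0.05],[0,0,0]],
  [36,[0,0,0],[0,0,0]],
])

```text
time_s: 38.18
ee_pos: [523.9, 23.5, 79.3]
ee_rot: [-115.0, -0.0, -14.6]
force: [-0.3, -0.1, -2.7]
gripper_width: 36.0
gripper_force: 1.3
```

```bash
python3 - <<'E'
from tip import *
show((153.6,-501,75),25,-1)
E
```

```text
t 38.18 sXYZ [ 154.8 -501.1   79.3] tilt 25.0 q [-32.  38. 116.  63.  75.  25.] F [-0.3 -0.1 -2.7] w 36.0 g 1.3
 shift units [-0.02 -0.05 -0.17]
 turn units [-0.    0.01 -0.01]
```

Request:
move_arm([
  [36,[0,0,-0.04],[0,0,0]],
  [36,[0,0,-0.04],[0,0,0]],
  [36,[0,0,-0.04],[0,0,0]],
  [36,[0,0,-0.04],[0,0,0]],
  [36,[0,0,-0.04],[0,0,0]],
  [36,[0,0,-0.04],[0,0,0]],
  [36,[0,0,-0.04],[0,0,0]],
  [36,[0,0,0],[0,0,0]],
  [36,[0,0,0],[0,0,0]],
])

```text
time_s: 38.93
ee_pos: [524.0, 23.5, 72.6]
ee_rot: [-115.0, -0.1, -14.6]
force: [-0.9, 0.2, 0.7]
gripper_width: 36.0
gripper_force: 0.0
```

```bash
python3 - <<'E'
from tip import *
show()
E
```

```text
t 38.93 sXYZ [ 154.8 -501.2   72.6] tilt 25.0 q [-32.  39. 116.  63.  75.  25.] F [-0.9  0.2  0.7] w 36.0 g 0.0
```

Request:
move_arm([
  [36,[-0.02,-0.077,0.036],[0,0,0]],
  [36,[-0.04,-0.15,0.07],[0,0,0]],
  [36,[-0.073,-0.281,0.131],[0,0,0]],
  [36,[-0.073,-0.281,0.131],[0,0,0]],
  [36,[-0.073,-0.281,0.131],[0,0,0]],
  [36,[-0.073,-0.281,0.131],[0,0,0]],
  [36,[-0.073,-0.281,0.131],[0,0,0]],
  [36,[-0.1,-0.4,0.4],[0,0,0]],
  [36,[-0.1,-0.4,0.4],[0,0,0]],
  [36,[-0.1,-0.4,0.4],[0,0,0]],
  [36,[-0.1,-0.4,0.4],[0,0,0]],
  [36,[-0.1,-0.4,0.4],[0,0,0]],
  [36,[-0.1,-0.4,0.4],[0,0,0]],
  [36,[-0.1,-0.4,0.4],[0,0,0]],
  [36,[-0.1,-0.4,0.4],[0,0,0]],
  [36,[0,0,0],[0,0,0]],
])

```text
time_s: 40.27
ee_pos: [494.0, -99.7, 173.4]
ee_rot: [-115.1, -0.3, -14.7]
force: [-0.2, 0.2, 0.3]
gripper_width: 35.9
gripper_force: 0.0
```

```bash
python3 - <<'E'
from st import *
show()
im=grab_frame("top");cv2.imwrite("pics/end.png",cv2.resize(im[115:245,260:350],None,fx=4.4,fy=4.4,interpolation=cv2.INTER_CUBIC))
E
```

```text
t 40.27 sXYZ [  28.  -503.2  173.4] tilt 25.1 q [-45.  32. 106.  52.  89.  35.] F [-0.2  0.2  0.3] w 35.9 g 0.0
```

View pics/end.png

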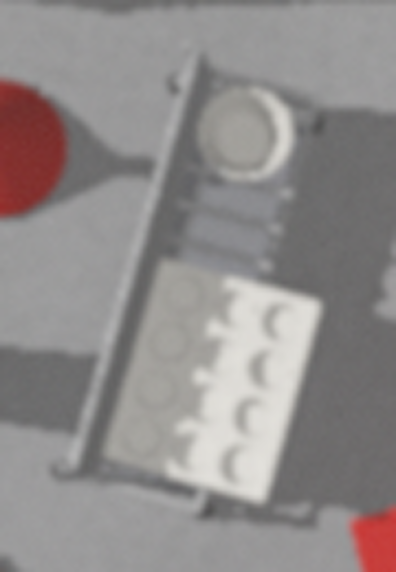

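The tile lies wells-up and flat. Its corners in the crop are at about (160,260), (322,300), (268,502) and (103,460), square to the board and right up against it. The dish and funnel have not moved, so I'll hand it in.

```bash
python3 -c "
from workcell import *
print(job_done())"
```

```text
the job is handed in; nothing more can be done
None
```

The tile was tipped up, let go against the backboard, then turned about and laid back on the deck. The last picture shows it wells-up, square to the backboard and up against it, with the dish where it was; I handed the job in at about 40 s, and no verdict came back.

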